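Put the washed paint cup and its lid up to dry

TASK

Put the washed spray-gun cup and its lid up to dry: slip the cup, mouth down, over the leaning drying peg until its bottom rests on the tip of the peg, and lay the lid flat on the narrow sloping rest, knob side up, down against the rest's two pins. Set both down gently rather than letting them drop or forcing them, and leave the other things on the bench where they are.

Things in the scene. Friction and masses are not known exactly. Their poses are not given: they have to be found in the camera images.
- cup: Aluminium tube-shaped cup, lying on its side on the mat, axis level 36 up, mouth towards the robot's left. Outside dia 60, length 90, wall 3, bottom 3 thick with an outer spigot (dia 18, 10 long); inside dia 54, depth 87. About 150 g. Origin: on the axis, halfway along the 90. x axis runs from mouth to closed end (rim at x = -45, inner face of bottom at +42, spigot end at +55).
- lid: Aluminium lid of the cup: a solid disc of diameter 64, 12 thick, with a small black knob (diameter 12, 8 high) in the middle of its top. About 90 g. It starts lying flat on the bench, knob up. Origin: centre of the underside; z axis out of the knob.
- peg_stand: Fixed drying stand: steel base plate 150 x 90 x 8 (x -45 to +105), 30 square column at the origin up to 95, and from its head (x 0, z 100) a round steel peg, dia 32, leaning towards the stand's +x (which points to the robot's right) and rising 40 degrees above level, 125 long to its flat tip. Origin: underside, below the column; z up.
- peg_tip (a point): Centre of the peg's flat end face, on the peg's axis (95.8, 0, 180.3 in the frame of peg_stand). Its axes are those of peg_stand.
- cup_seat (a point): Where the cup's origin lies when it hangs home on the peg: bottom against the tip, upper inside wall lying on the peg, so the cup's axis is parallel to the peg and 11 below it, measured square to the peg (70.7, 0, 144.9 in peg_stand's frame).
- lid_rest: Fixed lid rest: base plate 120 x 100 x 8, socket dia 26 up to 55, and in it a telescoping column with a narrow flat steel tongue on top, 30 wide, 72 long, 5 thick, rising 40 degrees above level towards +x (which points to the robot's right). Two pins (dia 6, 8 high, at y = +-13) near its low end stop the lid. Origin: underside, below the column; z up.
- lid_low (a point): Where the lid's origin lies, flat on the tongue against both pins, if the column is all the way down: 90 above lid_rest's origin; axes as lid_rest. But the column is clamped anywhere from 0 to 35 higher, which is NOT reported: find it by touch or sight. The tongue (and the lid's place) is that much higher; x and y stay. Tongue: from 41 down the slope of this point to 31 up.
- mat: Fixed black rubber mat 130 x 90 x 4 with ribs along x (10 high at y = +16 and -16, which cradle the cup; 7 high at y = +36 and -36). Origin: centre of the underside.
- sanding_block: Bystander: cork sanding block 110 x 60 x 30.
- tape: Bystander: roll of masking tape lying flat, outside diameter 100, 25 high.
- screwdriver: Bystander: screwdriver lying on the bench, about 200 long.
- glue: Bystander: white glue bottle, diameter 60, 170 high.
- tin: Bystander: tin can, diameter 90, 110 high.
- offcut: Bystander: wooden offcut 160 x 45 x 25 lying flat.
- screw_box: Bystander: open blue plastic box 120 x 160 x 50.

How it is judged:
By the outcome, as a careful person would: the job done as asked, in the order asked, and still so for the second after the job is handed in, with the robot touching nothing.
It also fails if it takes over 72 s, if anything falls off the work surface, if the arm or the gripper's body presses on something with over 40 N, if the wrist force passes 120 N, or if a joint passes its speed limit or range.

ROBOT

A 6-joint arm with a two-finger parallel gripper is mounted at the origin on the work surface. World frame = base frame: x ahead of the robot, y to its left, z up, the work surface at z = 0. Lengths are in m, angles in degrees, forces in N, time in s.
With the tool pointing down it reaches from about 0.25 to 0.725 m from the base axis. Payload 9.7 kg.
Tool frame: the origin (TCP) lies between the finger pads; the fingertips stand 19 mm ahead of it and the grasp point (between the pads) is the TCP; z points along the fingers, y is the line along which they close (so a half turn about z gives the same grasp; the last joint's range is limited). The gripper opens to 85 mm and grips with 20 to 120 N. Pads are 22 mm wide; open, the fingers measure 114 mm over their backs; the gripper's body (76 mm by 85 mm) begins 54 mm behind the grasp point. The pads swing forward as they close: fully open they stand 13 mm farther back than shut.
Start: joints at [75.917, 4.979, 10.078, 95.1, 0, 90], TCP at [0.134, 0.533, 0.25] pointing down, gripper open.
Joint ranges: [-179.16, 179.16], [-48.56, 103.87], [-65.8, 70.77], [-126.05, 130.52], [-82.76, 87.17], [-180, 180]. Speed limits (degrees/s): [127.2, 127.2, 147.25, 180, 180, 180].

INTERFACE

Orientations are given as [roll, pitch, yaw] about the fixed x, y, z axes, in that order (R = Rz(yaw) Ry(pitch) Rx(roll)).
In Python, from workcell import bot gives the robot as it stands. The module is installed in compiled form; this text tells all that it offers.
- The arm moves only by the shell command python3 -m crank 'ROWS' [OPENING] [FORCE]. ROWS is JSON, a list that holds one entry, the list of rows, each a list of 6 numbers: the shift along the world's x, y, z as a fraction of full scale, then the turn, a rotation vector about the world's x, y, z as a fraction of full scale. In form: [[[x, y, z, wx, wy, wz], ...]]. A call has 1 to 20 rows; each row shifts and turns the commanded pose from where the row before left it; what a row does not reach is not made up. Full scale, the value 1, is 20 mm for a shift and 0.12 rad for a turn. A row lasts 1/12 s, in which the tool goes at most 41.7 mm and 7.16 degrees, less where a joint would pass 70% of its speed; a pose out of reach is approached as far as the arm can. A call with a number of a shift or a turn outside -1 to 1 is refused whole. A call with a gripper value outside its range is refused whole. OPENING is the opening, from 0 (shut) to 1 (fully open), set as the call begins (- or left out, the last holds). The fingers move at their own pace and stop on an object; FORCE is the grip in N (left out, the last holds). Time passes only in rows, so rows that do not move let the fingers close. It gives the time, the measured TCP pose, the force, the opening and the grip force at its end, in the units of the state.
- bot.get_obs(): the state, without advancing time (a new reading comes with each control period).
- bot.camera(name): name is "side" or "top"; returns the picture (420x560x3 uint8, red, green, blue); there is no depth.
- bot.camera_model(name): a dict with "vertical_fov" (degrees; the focal length in pixels is half the picture's height over the tangent of half this angle, whatever the lens; pixels are square), "cx", "cy" (the principal point, pixels), "k1" (the pictures are not rectified: a ray, as slopes to the right and down, at radius r is drawn at 1 + k1 r^2 times it, then the intrinsics apply), "R" (3x3) and "t" (3): a world point X has camera coordinates R X + t. Camera axes: x right, y down, z forward; pixel columns grow to the right and rows downward; lengths in m; the calibration is good to about 2 mm. A picture is of the moment at which its call begins. camera_model takes no time and is no camera call.
- bot.job_done(): hands the job in; it is judged then, once.
The state is a dict: "time": time; "q": joint angles; "qd": joint speeds; "joint_efforts": joint torques, N m; "ee_pos": TCP position; "tcp_rot": TCP orientation; "wrist_force": force on the tool from outside, world axes, zero at the start; "torque": the same for the moment, N m; "opening": finger opening in m; "grasp_force": force on a finger pad.
Only numpy, scipy, OpenCV 4.12 (cv2) and the standard library are available. Lean on these libraries where they do the work, as an engineer would, in place of code of your own. Each camera call takes 0.05 s, during which the arm holds its last target. There are 200 camera calls.

## Working session

There is one attempt and no reset: what is moved stays moved. The work goes in short steps, Python scripts to look and compute and a shell command to move; the robot and the scene stay as the last step left them, time stands still between calls to the robot, and variables do not carry over. Pictures are saved under pics/ and viewed, at most 10 in all, crops included, and the job is handed in when it is done.

```bash
mkdir -p pics
cat > h.py <<'E'
import numpy as np, cv2
from workcell import bot
def cam(n):
    m=bot.camera_model(n); R=np.array(m["R"]); t=np.array(m["t"]); f=210/np.tan(np.radians(m["vertical_fov"]/2))
    return R,t,f,m["cx"],m["cy"],m["k1"]
def proj(n,X):
    R,t,f,cx,cy,k=cam(n); c=np.atleast_2d(X)@R.T+t; s=c[:,:2]/c[:,2:]; s=s*(1+k*(s**2).sum(1,keepdims=True)); return s*f+[cx,cy]
def ray(n,p):
    R,t,f,cx,cy,k=cam(n); d=(np.array(p,float)-[cx,cy])/f; s=d.copy()
    for _ in range(30): s=d/(1+k*(s@s))
    v=R.T@np.array([s[0],s[1],1]); return -R.T@t, v/np.linalg.norm(v)
def onz(n,p,z):
    o,v=ray(n,p); return o+v*(z-o[2])/v[2]
def tri(p1,p2): # side,top
    o1,a=ray("side",p1); o2,b=ray("top",p2); s=np.linalg.lstsq(np.c_[a,-b],o2-o1,rcond=None)[0]
    A=o1+a*s[0];B=o2+b*s[1]; return (A+B)/2,np.linalg.norm(A-B)
def snap(n,f):
    im=bot.camera(n); cv2.imwrite("pics/"+f+".png",im[:,:,::-1]); return im
E
python3 - <<'E'
from h import *
for n in("side","top"):
    snap(n,n+"0"); R,t,f,*r=cam(n); print(n,-R.T@t,R.round(3).tolist(),f,r)
    im=cv2.imread(f"pics/{n}0.png"); cv2.imwrite(f"pics/{n}0b.png",cv2.resize(im,(800,600)))
o=bot.get_obs(); print(o)
E
```

```text
side [-0.04538524 -0.87531814  0.88212554] [[0.787, -0.617, -0.019], [-0.366, -0.441, -0.819], [0.497, 0.652, -0.573]] 434.56104085578835 [287.40517544288195, 208.53593443876073, -0.04003991831748849]
top [ 0.41186607 -0.02613461  1.07007641] [[-0.024, -1.0, -0.006], [-0.986, 0.024, -0.165], [0.165, 0.002, -0.986]] 386.3625200060172 [283.2190268642238, 206.4599113888633, -0.04639597603509516]
{'time': 0.1, 'q': array([ 7.59171359e+01,  5.00706494e+00,  1.00386188e+01,  9.50997740e+01,
       -4.17069721e-04,  8.99987996e+01]), 'qd': array([-0.04800273, -0.09802435,  0.11006634,  0.07373503,  0.05928308,
       -0.02246769]), 'joint_efforts': array([-6.38098954e-04, -5.21562195e+01,  4.65652871e+01,  1.61666778e-02,
       -2.19455114e-05,  1.52772702e-05]), 'ee_pos': array([0.13378482, 0.53328674, 0.24965907]), 'tcp_rot': array([-1.79931780e+02,  4.15640169e-04,  1.65918337e+02]), 'wrist_force': array([ 0.16314978, -0.84020893, -0.39618842]), 'torque': array([-0.00099287,  0.00389995,  0.01570382]), 'grasp_force': 0.0, 'opening': 0.08533979327829744}
```

View pics/side0b.png

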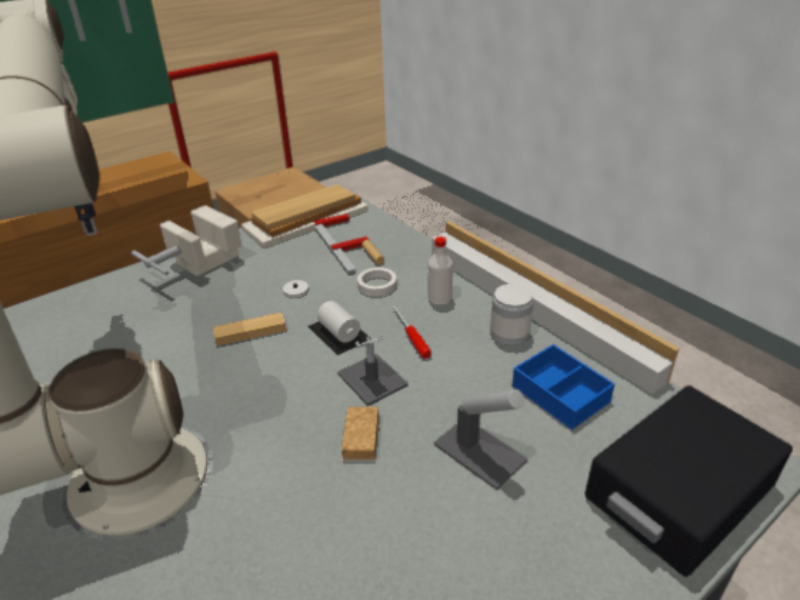

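View pics/top0b.png

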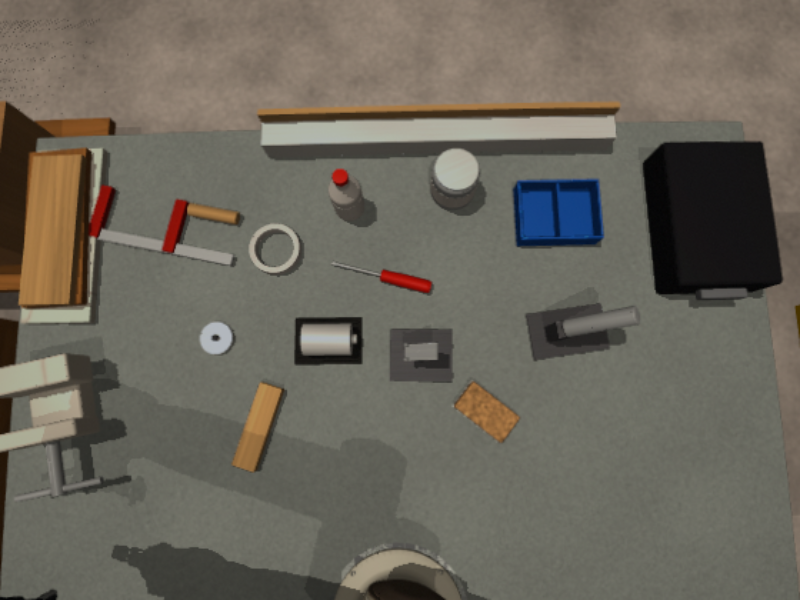

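The side view shows the lid at about (295,288), the cup at (338,322), the rest at (372,370) and the peg at (490,420). In the top view (800 px scale) the lid is at (216,338), the cup at (328,339), the rest at (422,352) and the peg tip at (637,315). Next I'll zoom in.

Run:
```python
from h import *
def crop(src,dst,x0,y0,w,h,s):
    im=cv2.imread(f"pics/{src}.png")[y0:y0+h,x0:x0+w]; im=cv2.resize(im,None,fx=s,fy=s,interpolation=cv2.INTER_CUBIC)
    for x in range((x0+9)//10*10,x0+w,10): cv2.putText(im,str(x) if x%20==0 else "|",(int((x-x0)*s),10),0,.35,(0,255,255),1)
    for y in range((y0+9)//10*10,y0+h,10): cv2.putText(im,str(y)+"-",(0,int((y-y0)*s)+4),0,.35,(0,255,255),1)
    cv2.imwrite(f"pics/{dst}.png",im)
crop("side0","side0c",190,185,190,165,4)
a=cv2.imread("pics/top0.png")
crop("top0","top0c",200,205,260,70,3)
```

```text
(no output)
```

View pics/side0c.png

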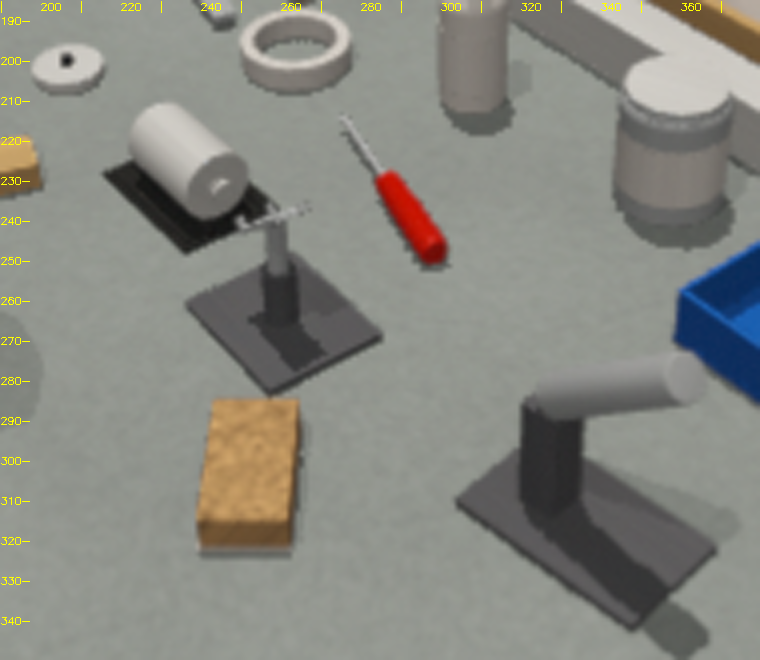

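View pics/top0c.png

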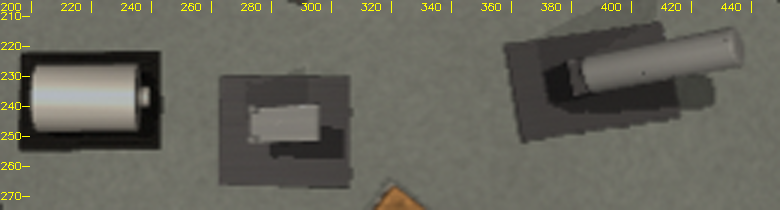

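The side crop shows the tongue at about (258,239) in full-picture pixels and the peg tip face centre at about (362,279). The top crop shows the cup body spanning (210–247, 227–249), the tongue (283–307, 240–253) and the plate corners. Now I'll fit them.

Run:
```python
from h import *
def fit(model,pts):
    m=np.array(model)[:,:2];p=np.array(pts)[:,:2];mc=m.mean(0);pc=p.mean(0)
    H=(m-mc).T@(p-pc);a=np.arctan2(H[0,1]-H[1,0],H[0,0]+H[1,1]);R=np.array([[np.cos(a),-np.sin(a)],[np.sin(a),np.cos(a)]])
    o=pc-R@mc; return o,np.degrees(a),np.linalg.norm(p-(m@R.T+o),axis=1)
T=lambda L:[np.array([200+x/3,205+y/3])-.33 for x,y in L]
S=lambda L:[np.array([190+x/4,185+y/4])-.37 for x,y in L]
peg=[(-.045,.045),(.105,.045),(.105,-.045),(-.045,-.045)]
print("peg top",fit(peg,[onz("top",p,.008) for p in T([(503,44),(662,22),(680,118),(522,142)])]))
print("peg side",fit([peg[0],peg[1],peg[2]] and [peg[3],peg[2],peg[1]],[onz("side",p,.008) for p in S([(457,500),(633,627),(716,549)])]))
r=[(-.06,.05),(.06,.05),(.06,-.05),(-.06,-.05)]
print("rest top",fit(r,[onz("top",p,.008) for p in T([(219,75),(350,75),(350,187),(219,185)])]))
print("rest side",fit([r[3],r[2],r[1]],[onz("side",p,.008) for p in S([(186,303),(270,391),(382,335)])]))
mt=[(-.065,.045),(.065,.045),(.065,-.045),(-.065,-.045)]
print("mat top",fit(mt,[onz("top",p,.004) for p in T([(20,52),(160,52),(160,149),(20,153)])]))
im=cv2.imread("pics/top0.png"); g=cv2.cvtColor(im,cv2.COLOR_BGR2GRAY)
# bright blobs in top
def blobs(n,box,thr):
    x0,y0,x1,y1=box; gg=cv2.resize(cv2.cvtColor(cv2.imread(f"pics/{n}0.png"),cv2.COLOR_BGR2GRAY)[y0:y1,x0:x1],None,fx=8,fy=8,interpolation=cv2.INTER_CUBIC)
    c=max(cv2.findContours((gg>thr).astype(np.uint8),0,2)[0],key=cv2.contourArea)
    q=cv2.boxPoints(cv2.minAreaRect(c)); return (q+.5)/8-.5+[x0,y0], np.array(cv2.minAreaRect(c)[0])/8-.5+[x0,y0]+.06
print("bg",g[215,180],"lid",g[236,145])
q,c=blobs("top",(120,210,180,265),160); print("lid",q.round(1).tolist(),c,onz("top",c,.012))
ls=onz("side",S([(68,64)])[0],.012); print("lid side",ls)
q,c=blobs("top",(195,212,260,262),110); print("cup",q.round(1).tolist(),c,onz("top",c,.036))
print("cup ends", [onz("top",p,.036) for p in T([(32,98),(138,98),(149,97)])])
q,c=blobs("top",(275,232,315,260),115); print("tongue",q.round(1).tolist(),c)
for d in [(273,216)]: print(tri(S([d])[0],c))
print("tip",tri(S([(687,377)])[0],T([(735,46)])[0]))
```

```text
peg top (array([ 0.50736444, -0.30748589]), np.float64(-83.27157923763922), array([0.0008808 , 0.00027945, 0.00076866, 0.00115526]))
peg side (array([ 0.50765506, -0.3127248 ]), np.float64(-83.62392043402586), array([0.00223194, 0.00249967, 0.0035509 ]))
rest top (array([ 0.4732188 , -0.05265338]), np.float64(-91.74136293162324), array([0.00039692, 0.00089857, 0.00118334, 0.00073409]))
rest side (array([ 0.47238056, -0.05707382]), np.float64(-92.321719057161), array([0.00209244, 0.00173012, 0.00191021]))
mat top (array([0.50423217, 0.12574384]), np.float64(-90.38029090454778), array([0.00182969, 0.00046377, 0.00055013, 0.00178036]))
bg 113 lid 181
lid [[139.8, 225.3], [161.4, 225.3], [161.4, 247.1], [139.8, 247.1]] [150.6225 236.185 ] [0.51455513 0.34364593 0.012     ]
lid side [0.51470301 0.33980886 0.012     ]
cup [[209.9, 226.9], [244.4, 226.9], [244.4, 246.7], [209.9, 246.7]] [227.185 236.81 ] [0.50588526 0.12776387 0.036     ]
cup ends [array([0.50551183, 0.17314243, 0.036     ]), array([0.50331222, 0.07809576, 0.036     ]), array([0.50397552, 0.06824627, 0.036     ])]
tongue [[283.4, 240.0], [305.2, 239.6], [305.4, 251.0], [283.7, 251.5]] [294.425242   245.53893143]
(array([ 0.47434248, -0.05044565,  0.10018931]), np.float64(0.00044349905467799507))
tip (array([ 0.52092216, -0.40311171,  0.17741507]), np.float64(0.003095806497096881))
```

Both views agree to within 2–4 mm:

| Item | Position (m) | Yaw (deg) |
|---|---|---|
| Cup | (.505, .125) | – |
| Peg stand | (.5075, -.309) | -83.4 |
| Lid rest | (.473, -.0545) | -92 |

The rest column is up about 13 mm. Next I'll move over the cup.

```bash
python3 -m crank '[[[0.93,-1,0,0,0,-0.552],[0.93,-1,0,0,0,-0.552],[0.93,-1,0,0,0,-0.552],[0.93,-1,0,0,0,-0.552],[0.93,-1,0,0,0,-0.552],[0.93,-1,0,0,0,-0.552],[0.93,-1,0,0,0,-0.552],[0.93,-1,0,0,0,-0.552],[0.93,-1,0,0,0,-0.552],[0.93,-1,0,0,0,-0.552],[0.93,-1,0,0,0,-0.552],[0.93,-1,0,0,0,-0.552],[0.93,-1,0,0,0,-0.552],[0.93,-1,0,0,0,-0.552],[0.93,-1,-0.5,0,0,-0.552],[0.93,-1,-0.5,0,0,-0.552],[0.93,-1,-0.5,0,0,-0.552],[0.93,-1,-0.5,0,0,-0.552],[0.93,-1,-0.5,0,0,-0.552],[0.93,-1,-0.5,0,0,-0.552]]]' 1 40
```

```text
time: 1.77
ee_pos: [0.5064, 0.1322, 0.1895]
tcp_rot: [-180.0, 0.0, 89.8]
wrist_force: [-0.3, -0.3, 0.3]
opening: 0.0852
grasp_force: 0.0
```

```bash
python3 -m crank '[[[-0.07,-0.45,-1,0,0,0],[0,0,-1,0,0,0],[0,0,-1,0,0,0],[0,0,-1,0,0,0],[0,0,-1,0,0,0],[0,0,-0.9,0,0,0],[0,0,-0.8,0,0,0],[0,0,-0.6,0,0,0],[0,0,-0.5,0,0,0],[0,0,0,0,0,0],[0,0,0,0,0,0]]]' && python3 -m crank '[[[0,0,0,0,0,0],[0,0,0,0,0,0],[0,0,0,0,0,0],[0,0,0,0,0,0],[0,0,0,0,0,0],[0,0,0,0,0,0]]]' 0 40
```

```text
time: 2.68
ee_pos: [0.5043, 0.1244, 0.0342]
tcp_rot: [-180.0, 0.0, 90.0]
wrist_force: [-0.1, -0.1, 0.5]
opening: 0.0851
grasp_force: 0.0
time: 3.18
ee_pos: [0.5049, 0.1246, 0.0358]
tcp_rot: [179.9, -0.0, 90.0]
wrist_force: [-2.0, -0.6, 6.0]
opening: 0.0597
grasp_force: 42.1
```

```bash
python3 -m crank '[[[0,0,0.5,0,0,0],[0,0,0.5,0,0,0],[0,0,0.5,0,0,0],[0,0,1,0,0,0],[0,0,1,0,0,0],[0,0,1,0,0,0],[0,0,1,0,0,0],[0,0,1,0,0,0],[0,-1,1,-0.97,0,0],[0,-1,1,-0.97,0,0],[0,-1,1,-0.97,0,0],[0,-1,1,-0.97,0,0],[0,-1,1,-0.97,0,0],[0,-1,1,-0.97,0,0],[0,-1,0,0,0,0],[0,-1,0,0,0,0],[0,-1,0,0,0,0],[0,-1,0,0,0,0],[0,-1,0,0,0,0],[0,-1,0,0,0,0]]]' && python3 -m crank '[[[0.1,-1,0,0,0,0.1],[0.1,-1,0,0,0,0.1],[0.1,-1,0,0,0,0.1],[0.1,-1,0,0,0,0.1],[0.1,-1,0,0,0,0.1],[0.1,-1,0,0,0,0.1],[0.1,-1,0,0,0,0.1],[0.1,-1,0,0,0,0.1],[0.1,-1,0,0,0,0.1],[0.1,-1,0,0,0,0.1],[0,-1,0,0,0,0],[0,-1,0,0,0,0],[0,-1,0,0,0,0],[0,-1,0,0,0,0],[0,-1,0,0,0,0],[0,-1,0,0,0,0],[0,-1,0,0,0,0],[0,-0.3,0,0,0,0],[0,0,0,0,0,0],[0,0,0,0,0,0]]]'
```

```text
time: 4.85
ee_pos: [0.5043, -0.1164, 0.2855]
tcp_rot: [179.9, 40.0, 90.0]
wrist_force: [0.3, -0.5, -1.5]
opening: 0.0597
grasp_force: 43.6
time: 6.52
ee_pos: [0.5242, -0.4613, 0.2847]
tcp_rot: [-180.0, 40.0, 96.9]
wrist_force: [-0.0, 0.5, -1.0]
opening: 0.0601
grasp_force: 43.6
```

```bash
python3 -m crank '[[[0,0,-0.9,0,0,0],[0,0,-0.9,0,0,0],[0,0,-0.6,0,0,0],[0,0,-0.4,0,0,0],[0,0,0,0,0,0]]]'
python3 - <<'E'
from h import *
s=snap("side","s1");t=snap("top","t1")
a=cv2.resize(s[200:360,300:440],None,fx=3.5,fy=3.5,interpolation=2)[:,:,::-1]; b=cv2.resize(t[140:300,350:510],None,fx=3.5,fy=3.5,interpolation=2)[:,:,::-1]
b=b[:, :310]
cv2.imwrite("pics/p1.png",np.hstack([a,b]))
o=bot.get_obs();R=cv2.Rodrigues(np.zeros(3))[0]
from scipy.spatial.transform import Rotation as Ro
p=o["ee_pos"];Rt=Ro.from_euler("xyz",o["tcp_rot"],degrees=True).as_matrix()
print(p, Rt.round(3).tolist())
ax=Rt[:,0]; ax=ax*np.sign(-ax[1]); print("cup axis",ax)
tip=np.array([.5187,-.4045,.1803]); c=np.radians(-83.4); d=np.array([np.cos(.698)*np.cos(c),np.cos(.698)*np.sin(c),np.sin(.698)])
print("off",(p-tip)@d,(p-tip)-d*((p-tip)@d))
for n in("side","top"): print(n,proj(n,[tip,tip-.12*d,p,p+.055*ax,p-.045*ax]).round(1).tolist())
E
```

```text
time: 6.93
ee_pos: [0.5241, -0.4605, 0.2261]
tcp_rot: [-179.8, 39.9, 97.1]
wrist_force: [-0.0, 0.3, -1.7]
opening: 0.0594
grasp_force: 43.6
[ 0.52468628 -0.46123606  0.22893977] [[-0.092, 0.993, 0.078], [0.76, 0.12, -0.639], [-0.643, 0.0, -0.766]]
cup axis [ 0.09194957 -0.76009798  0.64327003]
off 0.07496635025664156 [-0.00061501  0.00031721  0.0004599 ]
side [[360.6, 278.9], [328.8, 283.3], [383.5, 275.6], [402.6, 272.9], [369.2, 277.7]]
top [[446.2, 220.2], [398.3, 229.3], [479.9, 214.0], [506.8, 208.8], [459.3, 218.0]]
```

View pics/p1.png

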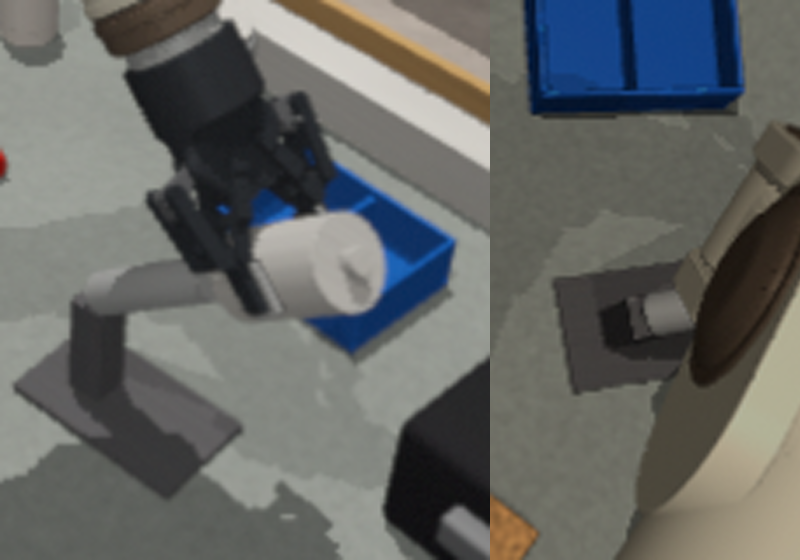

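The side view shows the cup in line with the peg, spigot at about (355,268) in the crop against a predicted (359,255), so the offset is only a few mm of the 11 mm clearance. I'll slide the cup on and watch the force.

```bash
python3 -m crank '[[[-0.044,0.38,-0.321,0,0,0],[-0.044,0.38,-0.321,0,0,0],[-0.044,0.38,-0.321,0,0,0],[-0.044,0.38,-0.321,0,0,0],[-0.044,0.38,-0.321,0,0,0],[0,0,0,0,0,0]]]' && python3 -m crank '[[[-0.044,0.38,-0.321,0,0,0],[-0.044,0.38,-0.321,0,0,0],[-0.044,0.38,-0.321,0,0,0],[-0.044,0.38,-0.321,0,0,0],[-0.022,0.19,-0.16,0,0,0],[-0.022,0.19,-0.16,0,0,0],[0,0,0,0,0,0]]]'
```

```text
time: 7.53
ee_pos: [0.5195, -0.4217, 0.194]
tcp_rot: [-179.8, 39.9, 97.1]
wrist_force: [-0.0, -0.1, -2.6]
opening: 0.0597
grasp_force: 43.6
time: 8.12
ee_pos: [0.5155, -0.3848, 0.1633]
tcp_rot: [-179.9, 40.0, 97.0]
wrist_force: [0.3, -0.3, -1.5]
opening: 0.06
grasp_force: 43.6
```

```bash
for i in 1; do python3 -m crank '[[[-0.011,0.095,-0.08,0,0,0],[-0.011,0.095,-0.08,0,0,0],[-0.011,0.095,-0.08,0,0,0],[-0.011,0.095,-0.08,0,0,0],[0,0,0,0,0,0]]]'; done; python3 -m crank '[[[-0.009,0.076,-0.064,0,0,0],[-0.009,0.076,-0.064,0,0,0],[0,0,0,0,0,0]]]'
```

```text
time: 8.53
ee_pos: [0.5146, -0.3777, 0.1573]
tcp_rot: [-180.0, 40.0, 96.9]
wrist_force: [-0.7, -0.8, -2.4]
opening: 0.0598
grasp_force: 43.6
time: 8.78
ee_pos: [0.5143, -0.3747, 0.1548]
tcp_rot: [-180.0, 40.0, 96.9]
wrist_force: [0.6, -0.6, -1.2]
opening: 0.0595
grasp_force: 43.6
```

```bash
M='one'; python3 -m crank '[[[-0.007,0.057,-0.048,0,0,0],[-0.007,0.057,-0.048,0,0,0],[0,0,0,0,0,0]]]'; python3 -m crank '[[[-0.007,0.057,-0.048,0,0,0],[0,0,0,0,0,0]]]'
```

```text
time: 9.03
ee_pos: [0.514, -0.3724, 0.1529]
tcp_rot: [-180.0, 40.0, 96.9]
wrist_force: [0.5, 0.4, -1.0]
opening: 0.06
grasp_force: 43.6
time: 9.2
ee_pos: [0.5139, -0.3713, 0.1521]
tcp_rot: [-180.0, 40.0, 96.9]
wrist_force: [-0.3, -0.6, -1.6]
opening: 0.0596
grasp_force: 43.6
```

```bash
python3 -m crank '[[[-0.007,0.057,-0.048,0,0,0],[0,0,0,0,0,0]]]'; python3 -m crank '[[[-0.007,0.057,-0.048,0,0,0],[0,0,0,0,0,0]]]';python3 -m crank '[[[-0.007,0.057,-0.048,0,0,0],[0,0,0,0,0,0]]]'
```

```text
time: 9.37
ee_pos: [0.514, -0.3708, 0.152]
tcp_rot: [180.0, 40.1, 96.8]
wrist_force: [-0.0, -4.6, 1.1]
opening: 0.0595
grasp_force: 43.5
time: 9.53
ee_pos: [0.514, -0.3706, 0.1522]
tcp_rot: [179.9, 40.2, 96.7]
wrist_force: [1.1, -10.6, 2.1]
opening: 0.0599
grasp_force: 44.2
time: 9.7
ee_pos: [0.5141, -0.3704, 0.1523]
tcp_rot: [179.8, 40.4, 96.6]
wrist_force: [1.3, -16.9, 2.9]
opening: 0.06
grasp_force: 45.0
```

```bash
python3 -m crank '[[[0.015,-0.133,0.112,0,0,0],[0,0,0,0,0,0]]]'; python3 -m crank '[[[0.011,-0.096,-0.115,0,0,0],[0.011,-0.096,-0.115,0,0,0],[0,0,0,0,0,0]]]'; python3 -m crank '[[[0.007,-0.064,-0.077,0,0,0],[0.007,-0.064,-0.077,0,0,0],[0,0,0,0,0,0]]]'
```

```text
time: 9.87
ee_pos: [0.5139, -0.371, 0.152]
tcp_rot: [180.0, 40.0, 96.9]
wrist_force: [-0.3, -0.2, -1.5]
opening: 0.0595
grasp_force: 45.6
time: 10.12
ee_pos: [0.5145, -0.3749, 0.1471]
tcp_rot: [180.0, 40.1, 96.9]
wrist_force: [1.1, -2.2, 2.3]
opening: 0.0594
grasp_force: 45.6
time: 10.37
ee_pos: [0.5148, -0.3774, 0.1442]
tcp_rot: [180.0, 40.1, 96.9]
wrist_force: [1.3, -2.1, 4.7]
opening: 0.0593
grasp_force: 45.7
```

```bash
python3 -m crank '[[[0.004,-0.032,-0.038,0,0,0],[0,0,0,0,0,0]]]'; python3 -m crank '[[[0.004,-0.032,-0.038,0,0,0],[0,0,0,0,0,0]]]';python3 -m crank '[[[0.004,-0.032,-0.038,0,0,0],[0,0,0,0,0,0]]]'
```

```text
time: 10.53
ee_pos: [0.5149, -0.3777, 0.1437]
tcp_rot: [180.0, 40.0, 96.9]
wrist_force: [-0.5, -0.4, 6.2]
opening: 0.0595
grasp_force: 46.0
time: 10.7
ee_pos: [0.515, -0.3778, 0.1436]
tcp_rot: [180.0, 40.0, 96.9]
wrist_force: [-5.3, 9.9, 12.7]
opening: 0.0595
grasp_force: 47.0
time: 10.87
ee_pos: [0.5151, -0.3779, 0.1436]
tcp_rot: [180.0, 40.0, 97.0]
wrist_force: [-10.9, 19.2, 20.6]
opening: 0.0594
grasp_force: 48.0
```

```bash
python3 -m crank '[[[-0.009,0.078,0.094,0,0,0],[-0.15,-0.017,0,0,0,0],[0,0,0,0,0,0]]]'; python3 -m crank '[[[0.004,-0.032,-0.038,0,0,0],[0,0,0,0,0,0]]]';python3 -m crank '[[[0.004,-0.032,-0.038,0,0,0],[0,0,0,0,0,0]]]'
```

```text
time: 11.12
ee_pos: [0.5124, -0.3777, 0.1441]
tcp_rot: [179.9, 40.0, 96.9]
wrist_force: [4.6, 0.0, 5.2]
opening: 0.0598
grasp_force: 45.8
time: 11.28
ee_pos: [0.5127, -0.3779, 0.144]
tcp_rot: [179.8, 40.0, 96.9]
wrist_force: [0.9, 7.7, 10.8]
opening: 0.0597
grasp_force: 46.7
time: 11.45
ee_pos: [0.513, -0.3781, 0.1439]
tcp_rot: [179.8, 40.0, 96.9]
wrist_force: [-3.3, 15.1, 16.5]
opening: 0.0599
grasp_force: 47.4
```

```bash
python3 -m crank '[[[-0.009,0.073,0.088,0,0,0],[0,0,0,0,0,0]]]'; python3 -m crank '[[[0,0,0,0,0,0],[0,0,0,0,0,0],[0,0,0,0,0,0]]]' 0.8; python3 -m crank '[[[0,0,0,0,0,0],[0,0,0,0,0,0],[0,0,0,0,0,0]]]' 1
```

```text
time: 11.62
ee_pos: [0.5122, -0.3775, 0.1443]
tcp_rot: [179.9, 40.0, 96.9]
wrist_force: [4.9, -2.1, 4.2]
opening: 0.0597
grasp_force: 45.7
time: 11.87
ee_pos: [0.5109, -0.3774, 0.1425]
tcp_rot: [-179.8, 39.9, 97.0]
wrist_force: [0.5, 0.6, -0.9]
opening: 0.0685
grasp_force: 0.0
time: 12.12
ee_pos: [0.5114, -0.3776, 0.1434]
tcp_rot: [-180.0, 40.0, 96.9]
wrist_force: [-0.8, -0.4, -0.0]
opening: 0.0859
grasp_force: 0.0
```

```bash
python3 -m crank '[[[-0.02,0.16,0.19,0,0,0],[-0.037,0.32,0.383,0,0,0],[-0.037,0.32,0.383,0,0,0],[-0.074,0.639,0.766,0,0,0],[-0.074,0.639,0.766,0,0,0],[-0.074,0.639,0.766,0,0,0],[-0.074,0.639,0.766,0,0,0]]]'
python3 - <<'E'
from h import *
s=snap("side","s2");t=snap("top","t2")
a=cv2.resize(s[230:350,290:410],None,fx=4,fy=4,interpolation=2)[:,:,::-1]; b=cv2.resize(t[180:300,360:440],None,fx=4,fy=4,interpolation=2)[:,:,::-1]
cv2.imwrite("pics/p2.png",np.hstack([a,b]))
o=np.array([.5065,-.309,0]);c=np.radians(-83.4)
L=lambda x,z:o+[x*np.cos(c),x*np.sin(c),z]
for n in("side","top"): print(n,((proj(n,[L(.0707,.1449),L(.1128,.1803),L(.0707-.0345,.1449-.0289)])-([290,230] if n=="side" else [240,180]))*4).round().tolist())
E
```

```text
time: 12.7
ee_pos: [0.5037, -0.3094, 0.2262]
tcp_rot: [179.9, 40.0, 96.8]
wrist_force: [0.4, -0.2, -0.1]
opening: 0.0854
grasp_force: 0.0
side [[242.0, 219.0], [305.0, 211.0], [194.0, 225.0]]
top [[760.0, 176.0], [853.0, 159.0], [690.0, 189.0]]
```

View pics/p2.png

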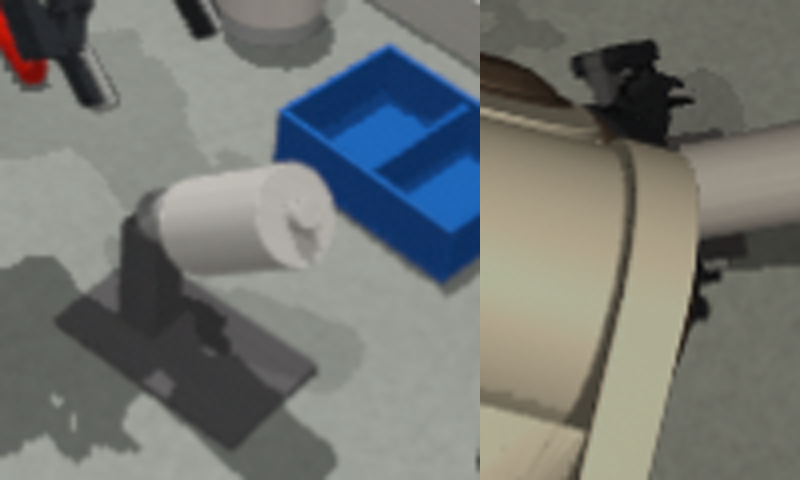

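The side view shows the cup hanging home on the peg, with its centre at (242,219) and spigot at (300,212), matching the prediction. Now the lid.

```bash
python3 -m crank '[[[0,0.9,1,0,0,-0.33],[0,0.9,1,0,0,-0.33],[0,1,0.5,0,0,-0.33],[0,1,0,0.97,0,0],[0,1,0,0.97,0,0],[0,1,0,0.97,0,0],[0,1,0,0.97,0,0],[0,1,0,0.97,0,0],[0,1,0,0.97,0,0],[0,1,0,0,0,0],[0,1,0,0,0,0],[0,1,0,0,0,0],[0,1,0,0,0,0],[0,1,0,0,0,0],[0,1,0,0,0,0],[0,1,0,0,0,0],[0,1,0,0,0,0],[0,1,0,0,0,0],[0,1,0,0,0,0],[0,1,0,0,0,0]]]' 1 && python3 -m crank '[[[0,1,0,0,0,0],[0,1,0,0,0,0],[0,1,0,0,0,0],[0,1,0,0,0,0],[0,1,0,0,0,0],[0,1,-0.5,0,0,0],[0,1,-1,0,0,0],[0.1,1,-1,0,0,0],[0.1,1,-1,0,0,0],[0.1,1,-1,0,0,0],[0.1,1,-1,0,0,0],[0,1,-1,0,0,0],[0,0,0,0,0,0],[0,0,0,0,0,0]]]'
```

```text
time: 14.47
ee_pos: [0.5038, 0.0864, 0.274]
tcp_rot: [179.9, 0.0, 90.1]
wrist_force: [-0.6, 0.8, -0.4]
opening: 0.0853
grasp_force: 0.0
time: 15.63
ee_pos: [0.511, 0.3256, 0.1425]
tcp_rot: [-179.9, 0.1, 90.2]
wrist_force: [-0.4, -1.4, 0.2]
opening: 0.0853
grasp_force: 0.0
```

```bash
python3 -m crank '[[[0.1,0.85,-0.9,0,0,0],[0,0,-1,0,0,0],[0,0,-1,0,0,0],[0,0,-1,0,0,0],[0,0,-0.8,0,0,0],[0,0,-0.6,0,0,0],[0,0,-0.5,0,0,0],[0,0,0,0,0,0]]]' && python3 -m crank '[[[0,0,0,0,0,0],[0,0,-0.1,0,0,0],[0,0,-0.1,0,0,0],[0,0,-0.1,0,0,0],[0,0,0,0,0,0]]]' 0.82; python3 -m crank '[[[0,0,-0.05,0,0,0],[0,0,0,0,0,0]]]'; python3 -m crank '[[[0,0,-0.05,0,0,0],[0,0,0,0,0,0]]]'
```

```text
time: 16.3
ee_pos: [0.5135, 0.3416, 0.027]
tcp_rot: [-180.0, 0.1, 90.0]
wrist_force: [-0.3, -0.9, 0.9]
opening: 0.0855
grasp_force: 0.0
time: 16.72
ee_pos: [0.5138, 0.3425, 0.0222]
tcp_rot: [180.0, -0.0, 90.1]
wrist_force: [-0.6, -0.3, -0.0]
opening: 0.07
grasp_force: 0.0
time: 16.88
ee_pos: [0.5138, 0.3425, 0.0212]
tcp_rot: [180.0, 0.0, 90.1]
wrist_force: [-0.1, -0.5, 0.7]
opening: 0.0696
grasp_force: 0.0
time: 17.05
ee_pos: [0.5138, 0.3425, 0.0201]
tcp_rot: [180.0, 0.0, 90.1]
wrist_force: [0.1, -0.8, -0.2]
opening: 0.0701
grasp_force: 0.0
```

```bash
python3 -m crank '[[[0,0,-0.1,0,0,0],[0,0,-0.05,0,0,0],[0,0,0,0,0,0]]]'; python3 -m crank '[[[0,0,-0.1,0,0,0],[0,0,0,0,0,0]]]'; python3 -m crank '[[[0,0,-0.05,0,0,0],[0,0,0,0,0,0]]]'
```

```text
time: 17.3
ee_pos: [0.5136, 0.3424, 0.0168]
tcp_rot: [180.0, 0.0, 90.1]
wrist_force: [-0.5, -0.3, -0.4]
opening: 0.0701
grasp_force: 0.0
time: 17.47
ee_pos: [0.5137, 0.3424, 0.0148]
tcp_rot: [180.0, 0.0, 90.1]
wrist_force: [0.1, -0.2, 0.0]
opening: 0.07
grasp_force: 0.0
time: 17.63
ee_pos: [0.5138, 0.3424, 0.014]
tcp_rot: [180.0, 0.0, 90.1]
wrist_force: [-1.0, 0.4, -0.9]
opening: 0.0701
grasp_force: 0.0
```

```bash
python3 -m crank '[[[0,0,0,0,0,0],[0,0,0,0,0,0],[0,0,0,0,0,0],[0,0,0,0,0,0],[0,0,0,0,0,0]]]' 0 40; python3 -m crank '[[[0,0,0.25,0,0,0],[0,0,0.5,0,0,0],[0,0,1,0,0,0],[0,0,1,0,0,0],[0,0,1,0,0,0],[0,0,0,0,0,0]]]'
```

```text
time: 18.05
ee_pos: [0.514, 0.3426, 0.0146]
tcp_rot: [179.9, -0.0, 90.1]
wrist_force: [1.1, -0.6, 5.2]
opening: 0.0622
grasp_force: 44.3
time: 18.55
ee_pos: [0.5153, 0.3435, 0.0942]
tcp_rot: [179.7, -0.2, 90.1]
wrist_force: [1.2, 0.3, -1.1]
opening: 0.0622
grasp_force: 44.0
```

Run:
```python
from h import *
s=snap("side","s3");t=snap("top","t3")
o=bot.get_obs();p=o["ee_pos"]; print(p)
ps=proj("side",p)[0];pt=proj("top",p)[0];print(ps,pt)
x,y=ps.astype(int)-40;u,v=pt.astype(int)-40; print(x,y,u,v)
a=cv2.resize(s[y:y+80,x:x+80],None,fx=5,fy=5,interpolation=2)[:,:,::-1]; b=cv2.resize(t[v:v+80,u:u+80],None,fx=5,fy=5,interpolation=2)[:,:,::-1]
cv2.imwrite("pics/p3.png",np.hstack([a,b]))
```

```text
[0.51420225 0.34273923 0.09006751]
[203.316818   181.90774597] [140.54851144 233.59482479]
163 141 100 193
```

View pics/p3.png

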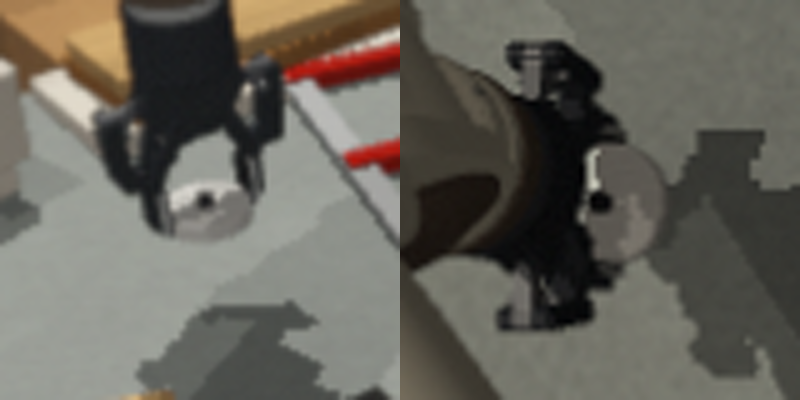

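The lid is level in the grip. Its knob is within about 1 px of the TCP projection in both views (side crop (205,200), top crop (600,200)). I'll carry it to 30 mm above the tongue.

```bash
python3 -m crank '[[[0,-0.5,0.9,0,0,0],[-0.1,-0.98,0.8,0,0,0],[-0.1,-0.98,0.8,0,0,0],[-0.1,-0.98,0.8,0,0,0],[-0.1,-0.98,0.5,0,0,0],[-0.1,-0.98,0.2,-0.97,0,0],[-0.1,-0.98,0,-0.97,0,0],[-0.1,-0.98,0,-0.97,0,0],[-0.1,-0.98,0,-0.97,0,0],[-0.1,-0.98,0,-0.97,0,0],[-0.1,-0.98,0,-0.97,0,0],[-0.1,-0.98,0,0,0,-0.1],[-0.1,-0.98,0,0,0,-0.1],[-0.1,-0.98,0,0,0,-0.1],[-0.1,-0.98,0,0,0,0],[-0.1,-0.98,0,0,0,0],[-0.1,-0.98,0,0,0,0],[-0.1,-0.98,0,0,0,0],[-0.1,-0.98,0,0,0,0],[-0.1,-0.5,-0.5,0,0,0]]]' && python3 -m crank '[[[-0.1,0,-0.5,0,0,0],[0,0,-0.4,0,0,0],[0,0,0,0,0,0]]]'
python3 - <<'E'
from h import *
s=snap("side","s4");t=snap("top","t4")
o=bot.get_obs();p=o["ee_pos"]; print(p,o["tcp_rot"])
x,y=np.array(proj("side",p)[0]).astype(int)-[40,40];u,v=proj("top",p)[0].astype(int)-40; print(x,y,u,v)
a=cv2.resize(s[y:y+80,x:x+80],None,fx=5,fy=5,interpolation=2)[:,:,::-1]; b=cv2.resize(t[v:v+80,u:u+80],None,fx=5,fy=5,interpolation=2)[:,:,::-1]
cv2.imwrite("pics/p4.png",np.hstack([a,b]))
E
```

```text
time: 20.32
ee_pos: [0.4755, -0.032, 0.1594]
tcp_rot: [180.0, 40.0, 87.9]
wrist_force: [-0.0, 0.2, -0.7]
opening: 0.0622
grasp_force: 44.2
time: 20.57
ee_pos: [0.4728, -0.0301, 0.1386]
tcp_rot: [-179.7, 40.0, 88.2]
wrist_force: [-0.4, 0.1, -1.1]
opening: 0.0622
grasp_force: 44.2
[ 0.47366589 -0.02974474  0.14048962] [-179.87653183   40.0419253    88.14365267]
212 184 246 204
```

View pics/p4.png

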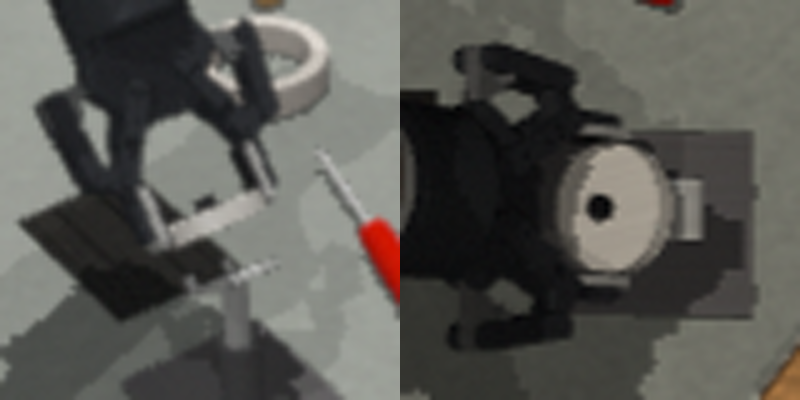

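In the side crop the lid is parallel to the tongue and about 50 crop px above it. In the top crop the knob is at (600,207), in line with the tongue at row ~209. I'll check the lateral offset, then descend along the normal.

```bash
python3 - <<'E'
from h import *
print(onz("top",(285.6,245.0),.1449), onz("top",(294.4,245.6),.1), onz("top",(246+290/5-.4,204+209/5-.4),.12))
E
python3 -m crank '[[[-0.011,-0.32,-0.383,0,0,0],[-0.011,-0.32,-0.383,0,0,0],[0,0,0,0,0,0]]]'; python3 -m crank '[[[-0.002,-0.064,-0.077,0,0,0],[-0.002,-0.064,-0.077,0,0,0],[0,0,0,0,0,0]]]'
```

```text
[ 0.47307264 -0.0281828   0.1449    ] [ 0.47400933 -0.05027494  0.1       ] [ 0.47266538 -0.07234748  0.12      ]
time: 20.92
ee_pos: [0.4728, -0.0439, 0.1243]
tcp_rot: [-179.9, 40.0, 88.1]
wrist_force: [-0.3, -1.0, -1.3]
opening: 0.0618
grasp_force: 44.2
time: 21.17
ee_pos: [0.4733, -0.0459, 0.1227]
tcp_rot: [-180.0, 40.0, 88.0]
wrist_force: [0.4, -0.1, -0.6]
opening: 0.0628
grasp_force: 44.2
```

```bash
python3 -m crank '[[[-0.001,-0.048,-0.057,0,0,0],[0,0,0,0,0,0]]]'; python3 -m crank '[[[-0.001,-0.048,-0.057,0,0,0],[0,0,0,0,0,0]]]'; python3 -m crank '[[[-0.001,-0.048,-0.057,0,0,0],[0,0,0,0,0,0]]]'
```

```text
time: 21.33
ee_pos: [0.4733, -0.0467, 0.1216]
tcp_rot: [-180.0, 40.0, 88.0]
wrist_force: [0.0, 0.2, -0.8]
opening: 0.0623
grasp_force: 44.2
time: 21.5
ee_pos: [0.4733, -0.0476, 0.1204]
tcp_rot: [-180.0, 40.0, 88.0]
wrist_force: [0.1, 0.8, -0.8]
opening: 0.0623
grasp_force: 44.2
time: 21.67
ee_pos: [0.4732, -0.0486, 0.1192]
tcp_rot: [-180.0, 40.0, 88.0]
wrist_force: [-0.2, 0.0, -0.3]
opening: 0.062
grasp_force: 44.2
```

```bash
python3 -m crank '[[[-0.001,-0.048,-0.057,0,0,0],[0,0,0,0,0,0]]]'; python3 -m crank '[[[-0.001,-0.048,-0.057,0,0,0],[0,0,0,0,0,0]]]'; python3 -m crank '[[[-0.001,-0.032,-0.038,0,0,0],[0,0,0,0,0,0]]]'
```

```text
time: 21.83
ee_pos: [0.4733, -0.049, 0.1189]
tcp_rot: [180.0, 40.0, 88.0]
wrist_force: [-3.9, 6.6, 5.4]
opening: 0.0624
grasp_force: 45.3
time: 22.0
ee_pos: [0.4734, -0.0492, 0.1188]
tcp_rot: [179.9, 39.9, 88.1]
wrist_force: [-9.0, 17.4, 17.4]
opening: 0.0623
grasp_force: 46.7
time: 22.17
ee_pos: [0.4734, -0.0493, 0.1188]
tcp_rot: [179.9, 39.8, 88.1]
wrist_force: [-12.3, 24.4, 25.2]
opening: 0.0622
grasp_force: 47.7
```

```bash
python3 -m crank '[[[0.003,0.103,0.123,0,0,0],[0,0,0,0,0,0]]]'; python3 -m crank '[[[0.003,0.077,-0.064,0,0,0],[0.003,0.077,-0.064,0,0,0],[0,0,0,0,0,0]]]'; python3 -m crank '[[[0.001,0.038,-0.032,0,0,0],[0,0,0,0,0,0]]]'; python3 -m crank '[[[0.001,0.038,-0.032,0,0,0],[0,0,0,0,0,0]]]'
```

```text
time: 22.33
ee_pos: [0.4736, -0.0486, 0.1195]
tcp_rot: [179.9, 40.0, 88.0]
wrist_force: [0.7, 0.1, -1.1]
opening: 0.062
grasp_force: 44.2
time: 22.58
ee_pos: [0.4737, -0.046, 0.1165]
tcp_rot: [179.9, 40.1, 88.0]
wrist_force: [-0.2, 3.6, 5.8]
opening: 0.0622
grasp_force: 45.0
time: 22.75
ee_pos: [0.4737, -0.0454, 0.1159]
tcp_rot: [179.9, 40.1, 88.0]
wrist_force: [0.4, 1.5, 6.5]
opening: 0.0621
grasp_force: 44.9
time: 22.92
ee_pos: [0.4737, -0.0446, 0.1153]
tcp_rot: [179.9, 40.1, 88.0]
wrist_force: [0.4, 2.5, 6.2]
opening: 0.0623
grasp_force: 44.9
```

```bash
python3 -m crank '[[[0.001,0.038,-0.032,0,0,0],[0,0,0,0,0,0]]]'; python3 -m crank '[[[0.001,0.038,-0.032,0,0,0],[0,0,0,0,0,0]]]'; python3 -m crank '[[[0.001,0.038,-0.032,0,0,0],[0,0,0,0,0,0]]]'
```

```text
time: 23.08
ee_pos: [0.4738, -0.0439, 0.1147]
tcp_rot: [179.9, 40.1, 88.0]
wrist_force: [0.8, 1.6, 6.0]
opening: 0.0622
grasp_force: 44.9
time: 23.25
ee_pos: [0.4738, -0.0436, 0.1145]
tcp_rot: [179.9, 40.2, 88.0]
wrist_force: [0.1, -3.1, 7.6]
opening: 0.062
grasp_force: 44.8
time: 23.42
ee_pos: [0.4738, -0.0435, 0.1144]
tcp_rot: [179.9, 40.2, 87.9]
wrist_force: [-1.1, -7.0, 11.6]
opening: 0.0621
grasp_force: 44.8
```

```bash
python3 -m crank '[[[-0.001,-0.032,0.056,0,0,0],[0,0,0,0,0,0]]]'; python3 -m crank '[[[0,0,0,0,0,0],[0,0,0,0,0,0],[0,0,0,0,0,0]]]' 0.85;  python3 -m crank '[[[0,0,0,0,0,0],[0,0,0,0,0,0],[0,0,0,0,0,0]]]' 1; python3 -m crank '[[[0.002,0.08,0.096,0,0,0],[0.004,0.16,0.19,0,0,0],[0.011,0.32,0.383,0,0,0],[0.022,0.639,0.766,0,0,0],[0.022,0.639,0.766,0,0,0],[0.022,0.639,0.766,0,0,0],[0.022,0.639,0.766,0,0,0],[0,0.639,0.766,0,0,0],[0,0.639,0.766,0,0,0],[0,0.639,0.766,0,0,0],[0,0,0,0,0,0]]]'
python3 - <<'E'
from h import *
s=snap("side","s5");t=snap("top","t5")
a=cv2.resize(s[205:325,215:375],None,fx=3.6,fy=3.6,interpolation=2)[:,:,::-1]; b=cv2.resize(t[205:325,265:325],None,fx=3.6,fy=3.6,interpolation=2)[:,:,::-1]
cv2.imwrite("pics/p5.png",np.hstack([a,b]))
L=np.array([.4735,-.053,.1035]);n=np.array([.0225,.6425,.766])
for d in(0,.02): print(((proj("side",L+d*n)-[215,205])*3.6).round(),((proj("top",L+d*n)-[265,205])*3.6+[576,0]).round())
E
```

```text
time: 23.58
ee_pos: [0.4737, -0.0435, 0.1145]
tcp_rot: [179.9, 40.1, 88.0]
wrist_force: [0.5, -5.4, 5.1]
opening: 0.0622
grasp_force: 44.3
time: 23.83
ee_pos: [0.4732, -0.0427, 0.1136]
tcp_rot: [-179.9, 40.0, 88.1]
wrist_force: [0.4, -0.0, -0.5]
opening: 0.0727
grasp_force: 0.0
time: 24.08
ee_pos: [0.4734, -0.0427, 0.114]
tcp_rot: [-180.0, 40.0, 88.0]
wrist_force: [0.0, -0.5, 0.6]
opening: 0.0852
grasp_force: 0.0
time: 25.0
ee_pos: [0.4762, 0.0601, 0.2378]
tcp_rot: [179.8, 39.9, 88.0]
wrist_force: [0.7, 0.5, -0.1]
opening: 0.0853
grasp_force: 0.0
[[155. 120.]] [[686. 146.]]
[[145.  97.]] [[668. 145.]]
```

View pics/p5.png

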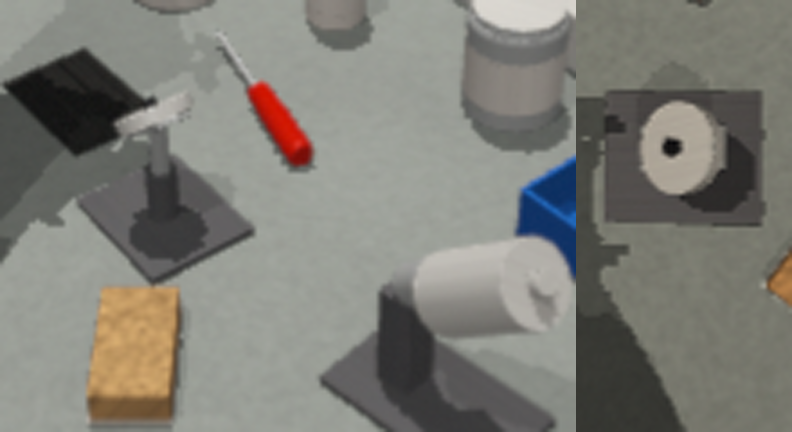

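The picture shows the lid lying flat on the tongue with its knob at (672,147), about 1 px from the predicted (668,145). The cup hangs home on the peg, the bystanders in view are undisturbed, and the robot is clear. I'll hand the job in.

```bash
python3 -c "
from workcell import bot
print(bot.job_done())"
```

```text
the job is handed in; nothing more can be done
None
```

I hung the cup mouth down on the peg with its bottom on the tip, then laid the lid knob up on the rest against its pins, and handed the job in at about 25 s of the 72 s; no verdict came back.

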